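# Reset the tripped board tester

## Task

The board tester, the box with the round well, has tripped, and someone has left a heat sink lying over its well. With the fingers, push the heat sink along the tester's deck, without lifting or tipping it, to the bare end so that it lies completely clear of the well; then reach a fingertip into the well, press the sunken reset key all the way down for a moment and let it come up again. Leave the heat sink flat on the deck, press no other key, and do not disturb the parts standing about.

Things in the scene. Friction and masses are not known exactly. Their poses are not given: they have to be found in the camera images.
- tester: grey box fixed to the table: flat deck 180 (x) by 280 (y) mm, 60 mm above the table, with an 8 mm high, 6 mm wide kerb standing round its edge; on its -x side a ledge 50 mm deep, 40 mm high. A ROUND well is sunk in the deck at y -55 mm; the +y end is bare. Origin: on the table under the deck's centre; x away from the ledge, y along the length, z up. Turned up to 0.35 rad
- tester_well (a point): centre of the mouth of the round well, level with the deck (60 mm above the table). The well is 50 mm across, with plain vertical walls, at x 0, y -55 mm in the tester's frame
- reset_key_top (a point): centre of the top of the sunken reset key: round, flat, 28 mm across, centred in the round well, 20 mm below the deck when up (40 mm above the table)
- reset_key (a joint): travel of the reset key in m: 0 up, 0.005 at its stop. Springs back by itself; it takes about 1.2 N to start and 4.2 N to hold fully down
- sink: loose aluminium heat sink, 76 (x) by 60 (y) by 30 (z) mm, 0.17 to 0.35 kg: base 6 mm thick, six upright fins along its x, the outermost flush with its y faces. It lies flat on the tester's deck, covering the round well at the start, turned up to 0.3 rad to the tester. Origin: centre of its underside; z up
- analyser: a second fixed box of the same make and size as the tester, but with a SQUARE well (46 mm sides) and no heat sink; not to be operated. Either box may be on the left or the right. Origin and axes as for the tester
- start_key (a joint): travel in m of the raised start key on the tester's ledge: 20 mm across, 10 mm proud, 0 up, 0.004 down. Leave alone
- cal_key (a joint): travel in m of the sunken key in the analyser's square well, 0 up, 0.005 down. Leave alone
- run_key (a joint): travel in m of the raised key on the analyser's ledge, 0 up, 0.004 down. Leave alone
- cap_deck: black capacitor, upright cylinder 18 mm across, 36 mm tall, standing on the tester's deck in the far corner at its well end (about x +69, y -115 mm in the tester's frame). Bystander, leave alone. Origin: centre of its underside
- cap_ledge: black capacitor, 18 mm across, 30 mm tall, standing on the tester's front ledge. Bystander. Origin: centre of its underside
- cap_tall: black capacitor, 25 mm across, 45 mm tall, standing on the table between the two boxes. Bystander. Origin: centre of its underside
- toroid: copper ring core, 48 mm across, 20 mm tall, lying on the analyser's deck. Bystander. Origin: centre of its underside
- spool: blue spool, 54 mm across, 46 mm tall, standing on the table in front of the board carrier. Bystander. Origin: centre of its underside
- cap_small: black capacitor, 18 mm across, 30 mm tall, standing on the analyser's front ledge. Bystander. Origin: centre of its underside
There are look-alikes about, which are no part of the job. Of the things shaped like the sink, the aluminium one is meant.

How it is judged (in metres and radians):
On the way, in this order (a step that is already met when the one before it is completed fails the run):
1. the heat sink has been pushed off the well (its centre more than 55 mm from the well's) (horizontal distance between sink and tester_well above 0.055 m), for 0.2 s.
2. the reset key is pressed all the way down (4 mm or more of its 5) (value of joint reset_key above 0.004 m), for 0.15 s.
3. the reset key has come up again (value of joint reset_key below 0.001 m), for 0.2 s.
At the end, for the whole second after the job is handed in: The heat sink lies at rest and flat on the tester's deck (base within 3 mm of the deck's height, tilt under 0.06 rad), its centre more than 55 mm from the centre of the well; the reset key is up again (under 1 mm) (horizontal distance between sink and tester_well above 0.055 m and value of joint reset_key below 0.001 m and height (world z) of sink between 0.057 and 0.063 m and angle between sink's own z axis and vertical below 0.06 rad and linear speed of sink below 0.01 m/s); the robot touches nothing.
It fails at once if the heat sink is lifted (more than 10 mm) or tipped (more than 0.3 rad), or falls off the deck (height (world z) of sink above 0.07 m or height (world z) of sink below 0.05 m or angle between sink's own z axis and vertical above 0.3 rad).
It fails at once if another key is pressed (more than 2 mm) (value of joint any of start_key, cal_key, run_key above 0.002 m).
It fails at once if a bystander is moved more than 20 mm (distance of any of cap_deck, cap_ledge, cap_tall, toroid, spool, cap_small from where it was at the start of the episode above 0.02 m).
It also fails if it takes over 48 s, if anything falls off the work surface, if the arm or the gripper's body presses on something with over 40 N, if the wrist force passes 120 N, or if a joint passes its speed limit or range.

## Robot

A 6-joint arm with a two-finger parallel gripper is mounted at the origin on the work surface. World frame = base frame: x ahead of the robot, y to its left, z up, the work surface at z = 0. Lengths are in m, angles in degrees, forces in N, time in s.
With the tool pointing down it reaches from about 0.3 to 0.85 m from the base axis. Payload 4.2 kg.
Tool frame: the origin (TCP) lies on the centre line of the jaws, within the pads' length; the fingertips stand ahead of it and the grasp point (between the pads) lies 6 mm ahead of it (r.nose_length is the z of the fingertips in the tool frame, in m); z points along the fingers, y is the line along which they close (so a half turn about z gives the same grasp; the last joint's range is limited). The gripper opens to 91 mm and grips with 3 to 60 N. Pads are 32 mm wide; open, the fingers measure 118 mm over their backs; the gripper's body (76 mm by 178 mm) begins 60 mm behind the grasp point.
Start: joints at [63.083, 18.312, 89.639, -0, 72.044, -1.146], TCP at [0.25, 0.518, 0.239] pointing down, gripper open.
Joint ranges: [-177.97, 177.97], [-48.28, 115.42], [12.27, 149.76], [-77.06, 257.06], [2.81, 150.46], [-146.56, 146.56]. Speed limits (degrees/s): [147.25, 147.25, 180, 180, 180, 180].

## Interface

Orientations are given as [roll, pitch, yaw] about the fixed x, y, z axes, in that order (R = Rz(yaw) Ry(pitch) Rx(roll)).
In Python, from workcell import r, snapshot, camera_model gives the robot as it stands.
- The arm moves only by the tool move_arm, never from a script. Its argument "increments" is a list of rows, each an object with "travel": the shift along the tool's x, y, z as a fraction of full scale, a list of three; "delta_rot": the turn, a rotation vector about the tool's x, y, z as a fraction of full scale, a list of three. In form: [{"travel": [tx, ty, tz], "delta_rot": [wx, wy, wz]}, ...]. A call has 1 to 20 rows; each row shifts and turns the commanded pose from where the row before left it, along the tool's axes as they then stand; what a row does not reach is not made up. Full scale, the value 1, is 0.1 m for a shift and 60 degrees for a turn. A row lasts 1/12 s, in which the tool goes at most 41.7 mm and 7.16 degrees, less where a joint would pass 70% of its speed; a pose out of reach is approached as far as the arm can. A call with a number of a shift or a turn outside -1 to 1 is refused whole. A call with a gripper value outside its range is refused whole. "jaw" is the opening, from -1 (shut) to 1 (fully open), set as the call begins (left out, the last holds). The fingers move at their own pace and stop on an object; "newtons" is the grip in N (left out, the last holds). Time passes only in rows, so rows that do not move let the fingers close. It gives the time, the measured TCP pose, the force, the opening and the grip force at its end, in the units of the state.
- r.get_obs(): the state, without advancing time (a new reading comes with each control period).
- snapshot(name): name is "side" or "top"; returns the picture (384x512x3 uint8, red, green, blue); there is no depth.
- camera_model(name): a dict with "mtx" (3x3 intrinsics, pixels), "distortion" ([k1, k2, p1, p2, k3] as OpenCV has them; the pictures are not rectified), "xyz" and "attitude" of the camera in the world. Camera axes: x right, y down, z forward; pixel columns grow to the right and rows downward; lengths in m; the calibration is good to about 2 mm. A picture is of the moment at which its call begins. camera_model takes no time and is no camera call.
- r.job_done(): hands the job in; it is judged then, once.
The state is a dict: "t": time; "joints": joint angles; "qd": joint speeds; "joint_torque": joint torques, N m; "eef_pos": TCP position; "tool_rot": TCP orientation; "force": force on the tool from outside, world axes, zero at the start; "moment": the same for the moment, N m; "finger_gap": finger opening in m; "gripper_force": force on a finger pad.
Only numpy, scipy, OpenCV 4.12 (cv2) and the standard library are available. Lean on these libraries where they do the work, as an engineer would, in place of code of your own. Each camera call takes 0.05 s, during which the arm holds its last target. There are 200 camera calls.

## Working session

There is one attempt and no reset: what is moved stays moved. The work goes in short steps, Python scripts to look and compute and a tool call to move; the robot and the scene stay as the last step left them, time stands still between calls to the robot, and variables do not carry over. Pictures are saved under pics/ and viewed, at most 10 in all, crops included, and the job is handed in when it is done.

Besides the shell and the picture viewer there is one more tool, called as a command line: name --argument value ..., lists and objects as JSON in quotes. move_arm: Moves the arm, as the interface text tells. Its arguments: {"type":"object","properties":{"increments":{"type":"array","items":{"type":"object","properties":{"travel":{"type":"array","items":{"type":"number","minimum":-1,"maximum":1}},"delta_rot":{"type":"array","items":{"type":"number","minimum":-1,"maximum":1}}}}},"jaw":{"type":"number"},"newtons":{"type":"number"}},"required":["increments"]}

```bash
mkdir -p pics; python3 - <<'E'
from workcell import r,snapshot,camera_model
import cv2
for n in("top","side"):
    cv2.imwrite(f"pics/{n}0.png",snapshot(n)[:,:,::-1]); c=camera_model(n); print(n,c)
o=r.get_obs();print(o['t'],o['eef_pos'],o['tool_rot'],o['finger_gap'],r.nose_length)
E
```

```text
top {'mtx': array([[446.25166066,   0.        , 254.08184022],
       [  0.        , 446.25166066, 190.83194255],
       [  0.        ,   0.        ,   1.        ]]), 'distortion': array([-0.14568455,  0.        ,  0.        ,  0.        ,  0.        ]), 'xyz': array([ 0.37026379, -0.02795148,  1.29778503]), 'attitude': array([-171.7039711 ,    0.59393663,  -91.03268041])}
side {'mtx': array([[391.87803146,   0.        , 254.51354783],
       [  0.        , 391.87803146, 199.01205603],
       [  0.        ,   0.        ,   1.        ]]), 'distortion': array([-0.0695833,  0.       ,  0.       ,  0.       ,  0.       ]), 'xyz': array([ 0.06421168, -0.58761621,  0.61590015]), 'attitude': array([-125.10106822,    0.31983722,  -40.96972667])}
0.1 [0.24980727 0.51742012 0.23820237] [-1.79907228e+02 -2.45845397e-03  1.54229627e+02] 0.09133378255061085 0.025
```

View pics/top0.png

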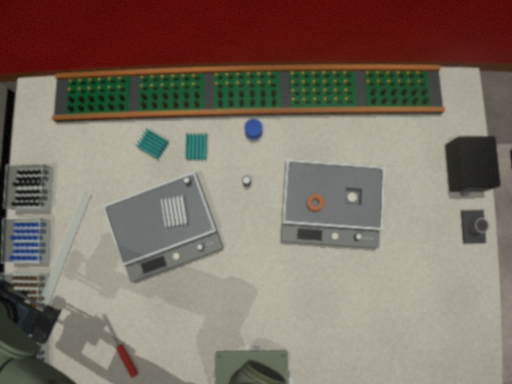

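View pics/side0.png

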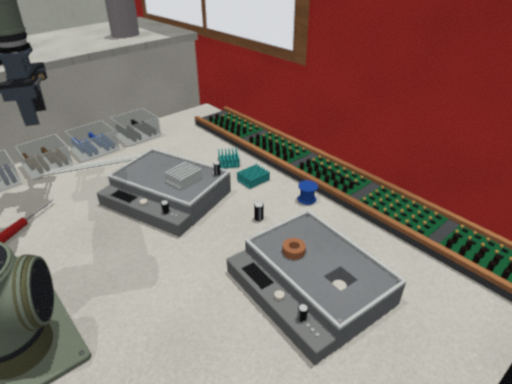

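The tester is the left box in the top view, at about (162,225), with the sink at (174,211). The analyser, with its square well, is on the right. I'll look closer at the tester.

```bash
cat > h.py <<'E'
import numpy as np,cv2
from scipy.spatial.transform import Rotation as R
from workcell import r,snapshot,camera_model
def ray(n,uv,z):
    c=camera_model(n)
    p=cv2.undistortPoints(np.array(uv,float).reshape(-1,1,2),c['mtx'],c['distortion']).reshape(-1,2)
    d=np.c_[p,np.ones(len(p))]@R.from_euler('xyz',c['attitude'],degrees=True).as_matrix().T
    return c['xyz']+d*((z-c['xyz'][2])/d[:,2])[:,None]
def pix(n,P):
    c=camera_model(n);M=R.from_euler('xyz',c['attitude'],degrees=True).as_matrix()
    rv=cv2.Rodrigues(M.T)[0]
    return cv2.projectPoints(np.array(P,float).reshape(-1,1,3),rv,-M.T@c['xyz'],c['mtx'],c['distortion'])[0].reshape(-1,2)
E
python3 - <<'E'
import cv2
i=cv2.imread('pics/top0.png')[165:290,95:230]
cv2.imwrite('pics/crop0.png',cv2.resize(i,None,fx=4.7,fy=4.7,interpolation=cv2.INTER_CUBIC))
E
```

```text
(no output)
```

View pics/crop0.png

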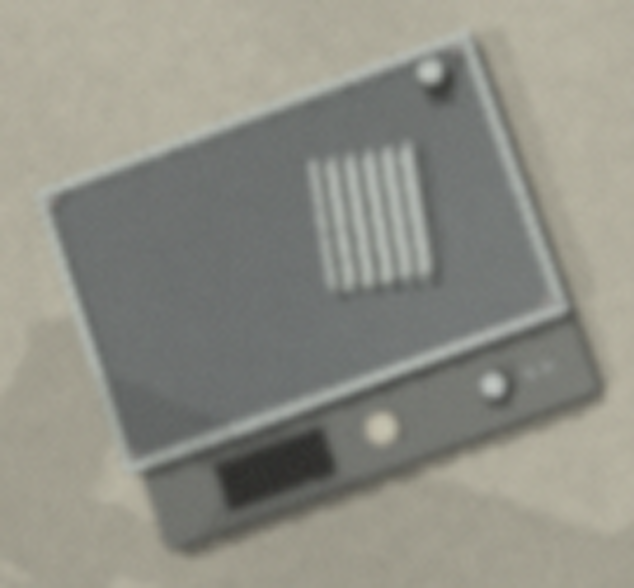

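The crop shows the kerb corners at (43,193), (472,33), (570,310) and (130,468). The fin-top corners are at (308,156), (414,140), (434,278) and (330,293), and the deck capacitor is at (432,72).

```bash
python3 - <<'E'
from h import *
f=lambda c:np.array(c)/4.7+[95-.4,165-.4]
K=ray('top',f([(43,193),(472,33),(570,310),(130,468)]),.068)
S=ray('top',f([(308,156),(414,140),(434,278),(330,293)]),.09)
d=lambda P:[round(float(np.linalg.norm(P[i]-P[i-1])),4) for i in range(4)]
print(d(K),d(S))
c=K.mean(0);ey=(K[0]-K[1]+K[3]-K[2]);yaw=np.arctan2(-ey[0],ey[1])
ex=(K[0]-K[3]+K[1]-K[2]);print('tester',c,np.degrees(yaw),np.degrees(np.arctan2(ex[1],ex[0])))
M=R.from_euler('z',yaw).as_matrix()
well=c+M@[0,-.055,0];s=S.mean(0);e=S[0]-S[3]+S[1]-S[2]
print('well',well,'sink',s,'in tester',M.T@(s-c),'yaw',np.degrees(np.arctan2(e[1],e[0])))
cd=ray('top',f([(432,72)]),.096)[0];print('cap',cd,M.T@(cd-c))
L=ray('top',f([(380,428)]),.05)[0];print('start',M.T@(L-c)); L=ray('top',f([(493,385)]),.07)[0];print('capledge',M.T@(L-c))
E
```

```text
[0.1739, 0.2767, 0.1763, 0.2771] [0.0816, 0.0632, 0.0818, 0.0614]
tester [0.47895211 0.2486194  0.068     ] 19.168859130772173 19.100554120593983
well [0.49701154 0.19666887 0.068     ] sink [0.49606932 0.20260291 0.09      ] in tester [ 0.00105848 -0.0490856   0.022     ] yaw 9.041104622688234
cap [0.57960014 0.16626762 0.096     ] [ 0.06802712 -0.1108339   0.028     ]
start [-0.11384091 -0.00700955 -0.018     ]
capledge [-0.11410914 -0.08142978  0.002     ]
```

move_arm --increments '[{"delta_rot": [0, 0, 0.115]}, {"delta_rot": [0, 0, 0.115]}, {"delta_rot": [0, 0, 0.115]}, {"delta_rot": [0, 0, 0.115]}, {"delta_rot": [0, 0, 0.115]}, {"delta_rot": [0, 0, 0.115]}, {"delta_rot": [0, 0, 0.115]}, {"delta_rot": [0, 0, 0.115]}, {}]' --jaw -0.34

```text
validation failed for argument at $.in...
```

move_arm --increments '[{"travel": [-0.28, 0.135, 0]}, {"travel": [-0.28, 0.135, 0]}, {"travel": [-0.28, 0.135, 0]}, {"travel": [-0.28, 0.135, 0]}, {"travel": [-0.28, 0.135, 0]}, {"travel": [-0.28, 0.135, 0]}, {"travel": [-0.28, 0.135, 0]}, {"travel": [-0.28, 0.135, 0]}, {"travel": [-0.28, 0.135, 0]}, {"travel": [-0.28, 0.135, 0]}, {"travel": [-0.28, 0.135, 0]}, {"travel": [-0.28, 0.135, 0]}, {"travel": [-0.28, 0.135, 0]}, {"travel": [-0.28, 0.135, 0]}, {}, {}]'

```text
validation failed for argument at $.in...
```

move_arm --increments '[{"travel": [0, 0, 0], "delta_rot": [0, 0, 0.115]}, {"travel": [0, 0, 0], "delta_rot": [0, 0, 0.115]}, {"travel": [0, 0, 0], "delta_rot": [0, 0, 0.115]}, {"travel": [0, 0, 0], "delta_rot": [0, 0, 0.115]}, {"travel": [0, 0, 0], "delta_rot": [0, 0, 0.115]}, {"travel": [0, 0, 0], "delta_rot": [0, 0, 0.115]}, {"travel": [0, 0, 0], "delta_rot": [0, 0, 0.115]}, {"travel": [0, 0, 0], "delta_rot": [0, 0, 0.115]}, {"travel": [0, 0, 0], "delta_rot": [0, 0, 0]}]' --jaw -0.34

```text
t: 0.85
eef_pos: [0.2499, 0.5176, 0.2385]
tool_rot: [-180.0, 0.0, 98.9]
force: [-0.3, -0.4, -0.8]
finger_gap: 0.034
gripper_force: 0.0
```

move_arm --increments '[{"travel": [-0.29, 0.138, 0], "delta_rot": [0, 0, 0]}, {"travel": [-0.29, 0.138, 0], "delta_rot": [0, 0, 0]}, {"travel": [-0.29, 0.138, 0], "delta_rot": [0, 0, 0]}, {"travel": [-0.29, 0.138, 0], "delta_rot": [0, 0, 0]}, {"travel": [-0.29, 0.138, 0], "delta_rot": [0, 0, 0]}, {"travel": [-0.29, 0.138, 0], "delta_rot": [0, 0, 0]}, {"travel": [-0.29, 0.138, 0], "delta_rot": [0, 0, 0]}, {"travel": [-0.29, 0.138, 0], "delta_rot": [0, 0, 0]}, {"travel": [-0.29, 0.138, 0], "delta_rot": [0, 0, 0]}, {"travel": [-0.29, 0.138, 0], "delta_rot": [0, 0, 0]}, {"travel": [-0.29, 0.138, 0], "delta_rot": [0, 0, 0]}, {"travel": [-0.29, 0.138, 0], "delta_rot": [0, 0, 0]}, {"travel": [-0.29, 0.138, 0], "delta_rot": [0, 0, 0]}, {"travel": [-0.29, 0.138, 0], "delta_rot": [0, 0, 0]}, {"travel": [0, 0, 0], "delta_rot": [0, 0, 0]}, {"travel": [0, 0, 0], "delta_rot": [0, 0, 0]}]'

```text
t: 2.18
eef_pos: [0.5049, 0.146, 0.2385]
tool_rot: [-179.9, -0.0, 99.0]
force: [0.2, -0.1, -0.3]
finger_gap: 0.03
gripper_force: 0.0
```

move_arm --increments '[{"travel": [0.03, 0, 0.2], "delta_rot": [0, 0, 0]}, {"travel": [0, 0, 0.2], "delta_rot": [0, 0, 0]}, {"travel": [0, 0, 0.2], "delta_rot": [0, 0, 0]}, {"travel": [0, 0, 0.2], "delta_rot": [0, 0, 0]}, {"travel": [0, 0, 0.2], "delta_rot": [0, 0, 0]}, {"travel": [0, 0, 0.2], "delta_rot": [0, 0, 0]}, {"travel": [0, 0, 0], "delta_rot": [0, 0, 0]}, {"travel": [0, 0, 0], "delta_rot": [0, 0, 0]}]'

```text
t: 2.85
eef_pos: [0.5029, 0.1509, 0.1185]
tool_rot: [-179.9, -0.0, 99.2]
force: [-0.1, -0.8, -0.5]
finger_gap: 0.0297
gripper_force: 0.0
```

```bash
python3 - <<'E'
from h import *
a=snapshot('side')[:,:,::-1][120:245,80:250];b=snapshot('top')[:,:,::-1][150:290,95:240]
z=lambda i:cv2.resize(i,(395,int(395*i.shape[0]/i.shape[1])),interpolation=cv2.INTER_CUBIC)
a,b=z(a),z(b);a=cv2.copyMakeBorder(a,0,b.shape[0]-a.shape[0],0,0,0);cv2.imwrite('pics/pre.png',np.hstack([a,b]))
E
```

```text
(no output)
```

View pics/pre.png

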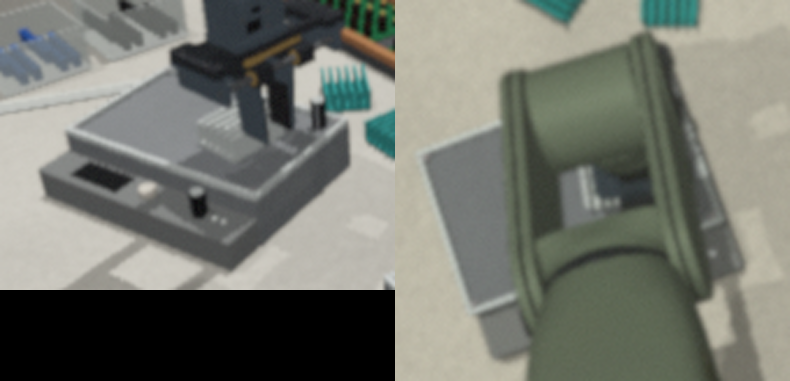

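The side view shows both fingers just past the sink's -y face, with the tips near (265,140), clear of the deck capacitor at (318,112). I'll move down next.

move_arm --increments '[{"travel": [-0.025, 0, 0.04], "delta_rot": [0, 0, 0]}, {"travel": [0, 0, 0.05], "delta_rot": [0, 0, 0]}, {"travel": [0, 0, 0.05], "delta_rot": [0, 0, 0]}, {"travel": [0, 0, 0.05], "delta_rot": [0, 0, 0]}, {"travel": [0, 0, 0.05], "delta_rot": [0, 0, 0]}, {"travel": [0, 0, 0], "delta_rot": [0, 0, 0]}, {"travel": [0, 0, 0], "delta_rot": [0, 0, 0]}]'

```text
t: 3.53
eef_pos: [0.5042, 0.1476, 0.0945]
tool_rot: [-179.9, 0.0, 99.0]
force: [0.4, -0.4, 0.8]
finger_gap: 0.0303
gripper_force: 0.0
```

move_arm --increments '[{"travel": [0.04, 0, 0], "delta_rot": [0, 0, 0]}, {"travel": [0.04, 0, 0], "delta_rot": [0, 0, 0]}, {"travel": [0.04, 0, 0], "delta_rot": [0, 0, 0]}, {"travel": [0.04, 0, 0], "delta_rot": [0, 0, 0]}, {"travel": [0.04, 0, 0], "delta_rot": [0, 0, 0]}, {"travel": [0.04, 0, 0], "delta_rot": [0, 0, 0]}, {"travel": [0.04, 0, 0], "delta_rot": [0, 0, 0]}]'

```text
t: 4.12
eef_pos: [0.5001, 0.1757, 0.0952]
tool_rot: [180.0, 0.0, 99.0]
force: [-0.2, -1.9, 2.0]
finger_gap: 0.0302
gripper_force: 1.2
```

Contact feels light and normal, with about 2 N of push. I'll keep going.

move_arm --increments '[{"travel": [0.05, 0, 0], "delta_rot": [0, 0, 0]}, {"travel": [0.05, 0, 0], "delta_rot": [0, 0, 0]}, {"travel": [0.05, 0, 0], "delta_rot": [0, 0, 0]}, {"travel": [0.05, 0, 0], "delta_rot": [0, 0, 0]}, {"travel": [0.05, 0, 0], "delta_rot": [0, 0, 0]}, {"travel": [0.05, 0, 0], "delta_rot": [0, 0, 0]}, {"travel": [0.05, 0, 0], "delta_rot": [0, 0, 0]}, {"travel": [0.05, 0, 0], "delta_rot": [0, 0, 0]}, {"travel": [0.05, 0, 0], "delta_rot": [0, 0, 0]}, {"travel": [0.05, 0, 0], "delta_rot": [0, 0, 0]}, {"travel": [0.05, 0, 0], "delta_rot": [0, 0, 0]}, {"travel": [0.05, 0, 0], "delta_rot": [0, 0, 0]}, {"travel": [0.05, 0, 0], "delta_rot": [0, 0, 0]}, {"travel": [0.05, 0, 0], "delta_rot": [0, 0, 0]}, {"travel": [0.05, 0, 0], "delta_rot": [0, 0, 0]}, {"travel": [0.05, 0, 0], "delta_rot": [0, 0, 0]}, {"travel": [0.03, 0, 0], "delta_rot": [0, 0, 0]}, {"travel": [0, 0, 0], "delta_rot": [0, 0, 0]}]'

```text
t: 5.62
eef_pos: [0.4868, 0.2583, 0.0948]
tool_rot: [-180.0, -0.1, 99.0]
force: [0.1, 0.5, 0.1]
finger_gap: 0.0302
gripper_force: 0.0
```

move_arm --increments '[{"travel": [-0.1, 0, 0], "delta_rot": [0, 0, 0]}, {"travel": [-0.1, 0, -0.05], "delta_rot": [0, 0, 0]}, {"travel": [0, 0, -0.3], "delta_rot": [0, 0, 0]}, {"travel": [0, 0, -0.3], "delta_rot": [0, 0, 0]}, {"travel": [0, 0, -0.3], "delta_rot": [0, 0, 0]}, {"travel": [-0.2, 0, -0.3], "delta_rot": [0, 0, 0]}, {"travel": [-0.35, 0, 0], "delta_rot": [0, 0, 0]}, {"travel": [-0.35, 0, 0], "delta_rot": [0, 0, 0]}, {"travel": [-0.35, 0, 0], "delta_rot": [0, 0, 0]}, {"travel": [-0.35, 0, 0], "delta_rot": [0, 0, 0]}, {"travel": [-0.35, 0, 0], "delta_rot": [0, 0, 0]}, {"travel": [-0.35, 0, 0], "delta_rot": [0, 0, 0]}, {"travel": [-0.35, 0, 0], "delta_rot": [0, 0, 0]}, {"travel": [-0.35, 0, 0], "delta_rot": [0, 0, 0]}, {"travel": [0, 0, 0], "delta_rot": [0, 0, 0]}]'

```text
t: 6.87
eef_pos: [0.5375, -0.065, 0.2201]
tool_rot: [180.0, 0.2, 98.7]
force: [0.7, 0.6, 0.3]
finger_gap: 0.03
gripper_force: 0.0
```

move_arm --increments '[{"travel": [0, 0, 0], "delta_rot": [0, 0, 0]}, {"travel": [0, 0, 0], "delta_rot": [0, 0, 0]}]' --jaw -1

```text
t: 7.03
eef_pos: [0.5366, -0.059, 0.2199]
tool_rot: [-180.0, -0.1, 98.9]
force: [0.5, 0.7, -0.1]
finger_gap: 0.0194
gripper_force: 0.0
```

```bash
python3 - <<'E'
from h import *
i=snapshot('top')[:,:,::-1];cv2.imwrite('pics/top1.png',i)
cv2.imwrite('pics/crop1.png',cv2.resize(i[165:290,95:230],None,fx=4.7,fy=4.7,interpolation=cv2.INTER_CUBIC))
E
```

```text
(no output)
```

View pics/crop1.png

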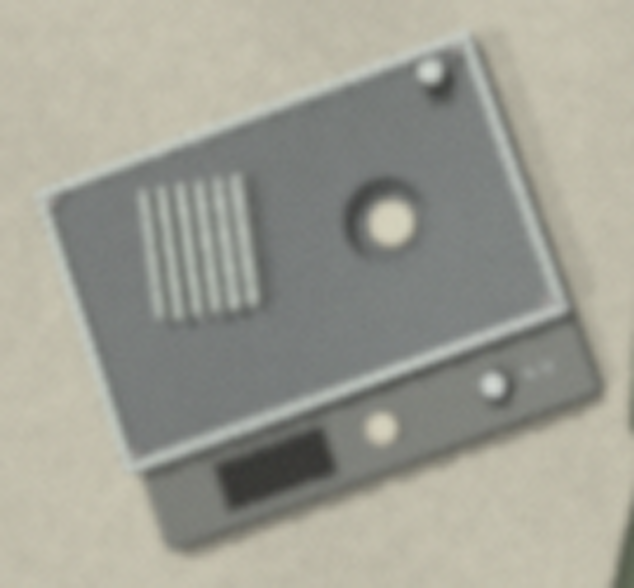

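The sink lies flat at about (200,247), well clear. The well's mouth is centred near (385,218), with the cream key at (391,222).

```bash
python3 - <<'E'
from h import *
i=cv2.imread('pics/top1.png').astype(int)
m=((i[:,:,2]-i[:,:,0]>18)&(i[:,:,2]>140)).astype(np.uint8)
n,l,s,c=cv2.connectedComponentsWithStats(m[190:235,160:195])
k=1+s[1:,4].argmax();p=c[k]+[160,190];print(p,s[k])
print('key mask',ray('top',[p],.04))
f=lambda c:np.array(c)/4.7+[95-.4,165-.4]
print('key',ray('top',f([(391,222.5)]),.04),'mouth',ray('top',f([(385,218)]),.06))
print('sink',ray('top',f([(200,247)]),.09)); print(r.get_obs()['eef_pos'])
E
```

```text
[177.67307692 212.13461538] [14 18  8  9 52]
key mask [[0.49684963 0.2003929  0.04      ]]
key [[0.49739935 0.20005471 0.04      ]] mouth [[0.49813394 0.2000571  0.06      ]]
sink [[0.47975773 0.30406872 0.09      ]]
[ 0.5367392  -0.05832846  0.21997998]
```

move_arm --increments '[{"travel": [0.32, 0, 0], "delta_rot": [0, 0, 0]}, {"travel": [0.32, 0, 0], "delta_rot": [0, 0, 0]}, {"travel": [0.32, 0, 0], "delta_rot": [0, 0, 0]}, {"travel": [0.32, 0, 0], "delta_rot": [0, 0, 0]}, {"travel": [0.32, 0, 0.1], "delta_rot": [0, 0, 0]}, {"travel": [0.32, 0, 0.2], "delta_rot": [0, 0, 0]}, {"travel": [0.32, 0.01, 0.2], "delta_rot": [0, 0, 0]}, {"travel": [0.32, 0, 0.2], "delta_rot": [0, 0, 0]}, {"travel": [0.05, 0, 0.2], "delta_rot": [0, 0, 0]}, {"travel": [0, 0, 0], "delta_rot": [0, 0, 0]}, {"travel": [0, 0, 0], "delta_rot": [0, 0, 0]}, {"travel": [0, 0, 0], "delta_rot": [0, 0, 0]}, {"travel": [0, 0, 0], "delta_rot": [0, 0, 0]}]' --jaw -1

```text
t: 8.17
eef_pos: [0.4981, 0.1989, 0.1315]
tool_rot: [179.8, -0.0, 99.0]
force: [0.5, -0.5, 0.6]
finger_gap: 0.0005
gripper_force: 0.0
```

move_arm --increments '[{"travel": [0, 0, 0.1], "delta_rot": [0, 0, 0]}, {"travel": [0, 0, 0.1], "delta_rot": [0, 0, 0]}, {"travel": [0, 0, 0.1], "delta_rot": [0, 0, 0]}, {"travel": [0, 0, 0.1], "delta_rot": [0, 0, 0]}, {"travel": [0, 0, 0.03], "delta_rot": [0, 0, 0]}, {"travel": [0, 0, 0.03], "delta_rot": [0, 0, 0]}, {"travel": [0, 0, 0.03], "delta_rot": [0, 0, 0]}, {"travel": [0, 0, 0.03], "delta_rot": [0, 0, 0]}, {"travel": [0, 0, 0.03], "delta_rot": [0, 0, 0]}, {"travel": [0, 0, 0.03], "delta_rot": [0, 0, 0]}, {"travel": [0, 0, 0], "delta_rot": [0, 0, 0]}, {"travel": [0, 0, 0], "delta_rot": [0, 0, 0]}]'

```text
t: 9.17
eef_pos: [0.4972, 0.1992, 0.0719]
tool_rot: [-180.0, -0.0, 99.0]
force: [-0.5, 0.2, -0.5]
finger_gap: 0.0002
gripper_force: 0.0
```

move_arm --increments '[{"travel": [0, 0, 0.03], "delta_rot": [0, 0, 0]}, {"travel": [0, 0, 0.03], "delta_rot": [0, 0, 0]}, {"travel": [0, 0, 0.02], "delta_rot": [0, 0, 0]}, {"travel": [0, 0, 0.015], "delta_rot": [0, 0, 0]}, {"travel": [0, 0, 0.015], "delta_rot": [0, 0, 0]}, {"travel": [0, 0, 0], "delta_rot": [0, 0, 0]}, {"travel": [0, 0, 0], "delta_rot": [0, 0, 0]}, {"travel": [0, 0, 0], "delta_rot": [0, 0, 0]}]'

```text
t: 9.83
eef_pos: [0.4974, 0.1992, 0.0612]
tool_rot: [180.0, -0.0, 99.0]
force: [-0.2, 0.2, 3.1]
finger_gap: 0.0005
gripper_force: 1.7
```

move_arm --increments '[{"travel": [0, 0, 0.01], "delta_rot": [0, 0, 0]}, {"travel": [0, 0, 0.006], "delta_rot": [0, 0, 0]}, {"travel": [0, 0, 0], "delta_rot": [0, 0, 0]}, {"travel": [0, 0, 0], "delta_rot": [0, 0, 0]}, {"travel": [0, 0, 0], "delta_rot": [0, 0, 0]}, {"travel": [0, 0, 0], "delta_rot": [0, 0, 0]}]'

```text
t: 10.33
eef_pos: [0.4974, 0.1992, 0.0602]
tool_rot: [180.0, -0.0, 99.0]
force: [-1.6, -0.5, 9.3]
finger_gap: 0.0004
gripper_force: 4.5
```

The force rose past 4.2 N to 9.3 N with the tip at 35 mm, so the key is on its stop. I'll withdraw now.

move_arm --increments '[{"travel": [0, 0, -0.05], "delta_rot": [0, 0, 0]}, {"travel": [0, 0, -0.1], "delta_rot": [0, 0, 0]}, {"travel": [0, 0, -0.2], "delta_rot": [0, 0, 0]}, {"travel": [0, 0, -0.3], "delta_rot": [0, 0, 0]}, {"travel": [0, 0, -0.3], "delta_rot": [0, 0, 0]}, {"travel": [0, 0, -0.3], "delta_rot": [0, 0, 0]}, {"travel": [0, 0, -0.3], "delta_rot": [0, 0, 0]}, {"travel": [-0.3, 0, 0], "delta_rot": [0, 0, 0]}, {"travel": [-0.3, 0, 0], "delta_rot": [0, 0, 0]}, {"travel": [-0.3, 0, 0], "delta_rot": [0, 0, 0]}, {"travel": [-0.3, 0, 0], "delta_rot": [0, 0, 0]}, {"travel": [-0.3, 0, 0], "delta_rot": [0, 0, 0]}, {"travel": [-0.3, 0, 0], "delta_rot": [0, 0, 0]}, {"travel": [-0.3, 0, 0], "delta_rot": [0, 0, 0]}, {"travel": [0, 0, 0], "delta_rot": [0, 0, 0]}, {"travel": [0, 0, 0], "delta_rot": [0, 0, 0]}, {"travel": [0, 0, 0], "delta_rot": [0, 0, 0]}]'

```text
t: 11.75
eef_pos: [0.5299, -0.008, 0.2143]
tool_rot: [-180.0, -0.0, 99.0]
force: [-0.5, -0.0, -0.6]
finger_gap: 0.0003
gripper_force: 0.0
```

```bash
python3 - <<'E'
from h import *
i=snapshot('top')[:,:,::-1];j=cv2.imread('pics/top1.png')
d=cv2.absdiff(i,j)[165:270,95:218].max(2);print('change',d.max(),(d>40).sum())
print(r.get_obs()['force'],r.job_done())
E
```

```text
change 127 778
the job is handed in; nothing more can be done
[0.06997593 0.00559841 0.03373688] None
```

The heat sink was pushed clear to the bare end and lay flat, and the reset key was pressed to its stop (9.3 N) and released. The job was handed in at about 12 s with no verdict returned. My last picture check differed from the earlier one, and I put that down to the arm or its shadow without confirming it.

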